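# Set the spice grinder and hold its cup down

## Task

Turn the silver dial of the red spice grinder clockwise to setting 4, leaving it clicked in there. Then turn the knurled black grinding cup until its hidden keyways drop over the pins, push it fully home against the spring, and finish still holding it pushed home. Leave the pot, the jar and the basin where they are.

Things in the scene. Friction and masses are not known exactly. Their poses are not given: they have to be found in the camera images.
- grinder: Red spice-grinder base fixed to the counter, 150 x 270 x 60 mm (its x, y, z). Origin: centre of its underside; z up, x away from the robot at yaw 0, yawed at most 0.4 rad. On its top, 60 mm up, stand the cup's neck at y = +65 mm and the dial at y = -65 mm. A white plate round the dial bears groups of 1 to 5 black dots like dice faces, 46 mm from the dial's axis.
- neck_top (a point): Centre of the neck's flat shoulder, hidden in the cup, 95 mm above the counter. The neck is 47 mm wide; on it a 30 mm spigot with three hidden, evenly spaced pins, whose angle differs every time and cannot be seen. The pins carry the cup at the start; once its keyways are over them it cannot turn and can go down 13 mm: 5 mm freely, then 8 mm against a spring (4 rising to 8 N).
- dial_grip (a point): Point on the dial's upright axis at the height to grip, 22 mm above its lower rim, 18 mm below its top. The dial is a silver ribbed cylinder, 40 mm wide, 40 mm tall, standing free 21 mm above the white plate, its top 124 mm above the counter. A red line from the middle of its top to its rim and down its side is the pointer.
- dial (a joint): Dial angle, growing clockwise from above. It clicks (about 0.1 Nm) into settings 1 to 5 at 0, 0.419, 0.838, 1.257 and 1.676 rad, the red line then pointing to that number of dots; setting 3 points along the grinder's +x. It starts at setting 1, 2 or 3. Let go between two settings, it springs into the nearer one.
- cup_grip (a point): Point on the cup's axis at the height to grip: 24 mm above the lower rim of the ribbed black collar (57 mm wide, 46 mm tall), 34 mm below the top of the steel dome. 21 mm above neck_top at the start, 8 mm above it when home. A clockwise turn (from above) of 0.35 to 1.4 rad brings the keyways over the pins, with about 0.3 rad of play; then the cup goes down when let down or pushed.
- cup: The loose grinding cup, closed and upside down, about 180 g: ribbed black collar under a 10 mm tall, 49 mm wide steel dome. Origin on its axis, 16 mm above the collar's lower rim. Its three keyways inside cannot be seen. Let go when home, it springs back up 8 mm.
- pot: Black aluminium pot, 170 mm wide and 100 mm tall; origin at the centre of its underside. Bystander.
- jar: Closed glass jar, 76 mm wide and 120 mm tall; origin at the centre of its underside. Bystander.
- basin: Blue plastic basin, 190 mm wide and 75 mm tall; origin at the centre of its underside. Bystander.

How it is judged:
On the way, in this order (a step that is already met when the one before it is completed fails the run):
1. the dial stands clicked in at setting 4 (value of joint dial between 1.137 and 1.377 rad), for 0.4 s.
2. with the dial at 4, the cup has dropped over the pins (all of step 1 and z of cup_grip in the frame of neck_top below 0.018 m and horizontal distance between cup_grip and neck_top below 0.004 m), for 0.2 s.
At the end, for the whole second after the job is handed in: The robot's fingers still hold the cup (more than 3 N) fully home on the neck: within 2.5 mm of standing on the shoulder, on the neck's axis within 4 mm, upright within 0.1 rad and at rest; the dial stands at setting 4 within 0.12 rad (all of step 1 and z of cup_grip in the frame of neck_top below 0.0105 m and horizontal distance between cup_grip and neck_top below 0.004 m and angle between cup's own z axis and vertical below 0.1 rad and contact force between the fingers and cup above 3 N and linear speed of cup below 0.03 m/s); the arm keeps its last pose, push and grip.
It fails at once if the pot was shifted more than 25 mm (distance of pot from where it was at the start of the episode above 0.025 m).
It fails at once if the jar was shifted more than 25 mm (distance of jar from where it was at the start of the episode above 0.025 m).
It fails at once if the basin was shifted more than 25 mm (distance of basin from where it was at the start of the episode above 0.025 m).
It also fails if it takes over 64 s, if anything falls off the work surface, if the arm or the gripper's body presses on something with over 40 N, if the wrist force passes 120 N, or if a joint passes its speed limit or range.

## Robot

A 6-joint arm with a two-finger parallel gripper is mounted at the origin on the work surface. World frame = base frame: x ahead of the robot, y to its left, z up, the work surface at z = 0. Lengths are in m, angles in rad, forces in N, time in s.
With the tool pointing down it reaches from about 0.35 to 0.95 m from the base axis. Payload 17.4 kg.
Tool frame: the origin (TCP) lies at the very end of the fingers, on their centre line; the grasp point (between the pads) lies 19 mm behind it (hold_point_z is the distance from the TCP to the grasp point, in m); x points along the fingers, y is the direction in which the jaws open and shut, and the axes are right-handed (so a half turn about x gives the same grasp; the last joint's range is limited). The gripper opens to 93 mm and grips with 3 to 60 N. Pads are 15 mm wide; open, the fingers measure 128 mm over their backs; the gripper's body (75 mm by 188 mm) begins 65 mm behind the grasp point.
Start: joints at [-1.233, 0.116, 1.442, -0, 1.584, -0.038], TCP at [0.248, -0.628, 0.219] pointing down, gripper open.
Joint ranges: [-2.83, 2.83], [-0.83, 2.19], [0.07, 2.5], [-1.14, 4.28], [0.01, 3], [-2.97, 2.97]. Speed limits (rad/s): [1.89, 1.89, 2.22, 3.14, 3.14, 3.14].

## Interface

Orientations are given as a unit quaternion [w, x, y, z].
In Python, from workcell import get_obs, snapshot, calibration, hand_in, find_in, place_of, hold_point_z gives the robot as it stands.
- The arm moves only by the tool jog_arm, never from a script. Its argument "increments" is a list of rows, each a list of 7 numbers: the shift along the tool's x, y, z in mm, then the turn, a rotation vector about the tool's x, y, z in degrees, then the closure in counts, from 0 (fully open) to 255 (shut). In form: [[dx, dy, dz, ax, ay, az, claw], ...]. A call has 1 to 10 rows; each row is the pose to reach, as a shift and turn from the pose commanded when the call began, along the tool's axes at that moment; what a row does not reach only later rows make up. A row lasts 1/10 s, in which the tool goes at most 50 mm and 8.59 degrees, less where a joint would pass 70% of its speed; a pose out of reach is approached as far as the arm can. A call with a gripper value outside its range is refused whole. The fingers move at their own pace and stop on an object; "grip_force" is the grip in N (left out, the last holds). Time passes only in rows, so rows that repeat a pose let the fingers close. It gives the time, the measured TCP pose, the force and the opening at its end, in the units of the state.
- get_obs(): the state, without advancing time (a new reading comes with each control period).
- snapshot(name): name is "scene" or "top" or "wrist"; returns the picture (420x560x3 uint8, red, green, blue); there is no depth.
- calibration(name): a dict with "vertical_fov" (degrees; the focal length in pixels is half the picture's height over the tangent of half this angle, whatever the lens; pixels are square), "cx", "cy" (the principal point, pixels), "D" ([k1, k2, p1, p2, k3] as OpenCV has them; the pictures are not rectified), "extrinsics" (4x4, takes a point from camera to world coordinates); the wrist camera has in their place "T_tool_cam" (4x4, takes a point from camera to tool coordinates, whose origin is the TCP and whose axes are the tool frame's). Camera axes: x right, y down, z forward; pixel columns grow to the right and rows downward; lengths in m; the calibration is good to about 2 mm. A picture is of the moment at which its call begins: read the wrist's pose just before it. calibration takes no time and is no camera call.
- hand_in(): hands the job in, once; it reports no verdict.
Trained networks look in the newest picture that a camera, given by its name, has taken for a name from the list of things; names that differ only in an ending like _2 or _b are one class to them, and where a whole thing is asked for, a point or a joint stands for the part that bears it (a point fixed in the world has none). Each returns a list of dicts, best first, with "confidence" (0 to 1); they miss things now and then, are a little off and sometimes report something else, mostly with a low value. They report only what shows in the picture. A call takes as long as a camera call.
- find_in(camera, name): "centre" ([column, row] in pixels, amid what is visible of it).
- place_of(camera, name): "centre" ([column, row] in pixels: a listed point, or the origin of a listed thing).
The state is a dict: "clock": time; "qpos": joint angles; "joint_vel": joint speeds; "tau": joint torques, N m; "eef_pos": TCP position; "tcp_rot": TCP orientation; "contact_force": force on the tool from outside, world axes, zero at the start; "torque": the same for the moment, N m; "finger_gap": finger opening in m.
Only numpy, scipy, OpenCV 4.12 (cv2) and the standard library are available. Lean on these libraries where they do the work, as an engineer would, in place of code of your own. Each camera call takes 0.05 s, during which the arm holds its last target.

## Working session

There is one attempt and no reset: what is moved stays moved. The work goes in short steps, Python scripts to look and compute and a tool call to move; the robot and the scene stay as the last step left them, time stands still between calls to the robot, and variables do not carry over. Pictures are saved under pics/ and viewed, and the job is handed in when it is done.

Besides the shell and the picture viewer there is one more tool, called after "Request:" by a JSON object that holds its "op" and its "data". jog_arm: Moves the arm, as the interface text tells. Its arguments: {"type":"object","properties":{"increments":{"type":"array","items":{"type":"array","items":{"type":"number"}}},"grip_force":{"type":"number"}},"required":["increments"]}

```bash
mkdir -p pics; ls; python3 - <<'E'
from workcell import *
import cv2,numpy as np
o=get_obs();print(o)
for n in ["scene","top"]:
    im=snapshot(n);cv2.imwrite(f"pics/{n}0.png",im[:,:,::-1])
    print(n,calibration(n))
    for t in ["dial_grip","cup_grip","grinder"]:
        print(t,place_of(n,t)[:2])
print(calibration("wrist"), hold_point_z)
E
```

```text
pics
{'clock': 0.0, 'qpos': array([-1.23279912e+00,  1.16508722e-01,  1.44226628e+00, -9.37386149e-06,
        1.58399412e+00, -3.78125297e-02]), 'joint_vel': array([ 0.00052944,  0.00026809,  0.00013163, -0.00040044, -0.00019622,
        0.000632  ]), 'tau': array([ 5.59980806e-03, -7.21256089e+01, -6.22599936e+01,  7.82021787e-02,
        2.36882485e-02, -1.14669701e-04]), 'eef_pos': array([ 0.24765656, -0.6277088 ,  0.21788922]), 'tcp_rot': array([-0.13167745, -0.69459454, -0.132499  ,  0.69472548]), 'contact_force': array([ 0.64365614, -0.51619234, -0.05018912]), 'torque': array([ 0.02104969,  0.01784444, -0.01878526]), 'finger_gap': 0.09284131957468157}
scene {'vertical_fov': 54.536028236194234, 'cx': 274.70990861892756, 'cy': 205.87693824700906, 'D': array([-0.03026825,  0.        ,  0.        ,  0.        ,  0.        ]), 'extrinsics': array([[-0.02355042,  0.60395505, -0.79667037,  1.45979867],
       [ 0.99969057,  0.02061076, -0.01392692, -0.00272134],
       [ 0.00800875, -0.79675184, -0.60425356,  0.78318929],
       [ 0.        ,  0.        ,  0.        ,  1.        ]])}
[... 649 characters left out ...]
l_grip [{'centre': [260.1, 205.9], 'confidence': 0.48}]
cup_grip [{'centre': [204.0, 209.3], 'confidence': 0.83}]
grinder [{'centre': [232.2, 214.5], 'confidence': 0.91}]
{'vertical_fov': 63.17922447067033, 'cx': 279.77221339355293, 'cy': 212.66932254045057, 'D': array([-0.07159083,  0.        ,  0.        ,  0.        ,  0.        ]), 'T_tool_cam': array([[ 5.08021816e-04, -2.63243451e-01,  9.64729303e-01,
        -1.64665517e-01],
       [ 9.99999785e-01,  5.33256397e-04, -3.81086644e-04,
         4.23152178e-04],
       [-4.14129509e-04,  9.64729289e-01,  2.63243666e-01,
        -7.24233249e-02],
       [ 0.00000000e+00,  0.00000000e+00,  0.00000000e+00,
         1.00000000e+00]])} 0.0188
```

View pics/scene0.png

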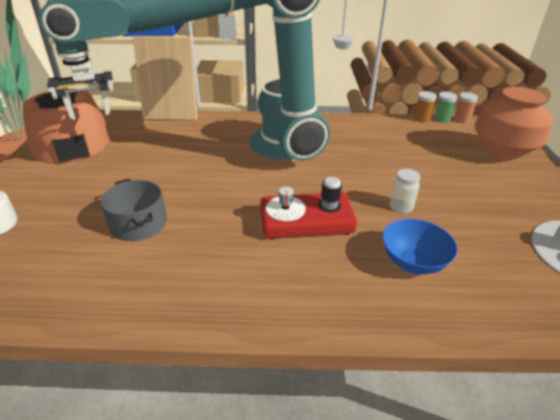

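View pics/top0.png

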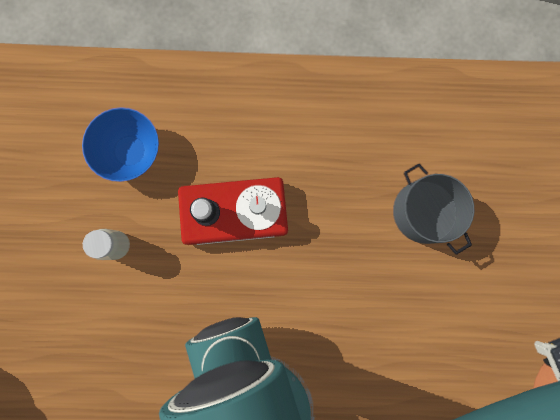

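```bash
cat > h.py <<'E'
from workcell import *
import cv2,numpy as np
from scipy.spatial.transform import Rotation as R
def K(c):
    f=210/np.tan(np.radians(c["vertical_fov"]/2)); return np.array([[f,0,c["cx"]],[0,f,c["cy"]],[0,0,1.]])
def tool(o=None):
    o=o or get_obs(); q=o["tcp_rot"]; T=np.eye(4); T[:3,:3]=R.from_quat([q[1],q[2],q[3],q[0]]).as_matrix(); T[:3,3]=o["eef_pos"]; return T
def ext(n,T=None):
    c=calibration(n); return c["extrinsics"] if n!="wrist" else (tool() if T is None else T)@c["T_tool_cam"]
def unproj(n,px,z,T=None):
    c=calibration(n); E=ext(n,T)
    p=cv2.undistortPoints(np.array([[px]],float),K(c),c["D"])[0,0]
    d=E[:3,:3]@np.array([p[0],p[1],1]); o=E[:3,3]; return o+d*(z-o[2])/d[2]
def proj(n,P,T=None):
    c=calibration(n); E=np.linalg.inv(ext(n,T)); return cv2.projectPoints(np.atleast_2d(P).astype(float),cv2.Rodrigues(E[:3,:3])[0],E[:3,3],K(c),c["D"])[0][:,0]
E
python3 - <<'E'
from h import *
for n,d,c,g in [("scene",[284.8,195.9],[331.3,190.2],[304.9,221.7]),("top",[260.1,205.9],[204,209.3],[232.2,214.5])]:
    D=unproj(n,d,.106);C=unproj(n,c,.116);G=unproj(n,g,0)
    print(n,D,C,G,(D+C)/2, np.linalg.norm((D-C)[:2]), np.arctan2(*(C-D)[[0,1]]*[-1,1]))
T=tool();print(T)
E
cd pics; python3 -c "
import cv2
a=cv2.imread('top0.png')[150:270,160:320];cv2.imwrite('top0c.png',cv2.resize(a,None,fx=5,fy=5,interpolation=2))"
```

```text
scene [0.51905264 0.00924251 0.106     ] [0.50038704 0.1420543  0.116     ] [0.50340521 0.07251866 0.        ] [0.50971984 0.07564841 0.111     ] 0.13411701944071275 0.1396272309951189
top [0.51419337 0.00396411 0.106     ] [0.50120494 0.13666274 0.116     ] [0.50105086 0.07971639 0.        ] [0.50769916 0.07031343 0.111     ] 0.13333275995230956 0.09756835521076636
[[-3.43968523e-05  3.67063617e-01 -9.30195839e-01  2.47748284e-01]
 [ 1.31659770e-04 -9.30195830e-01 -3.67063618e-01 -6.27870773e-01]
 [-9.99999991e-01 -1.35095203e-04 -1.63317028e-05  2.18556449e-01]
 [ 0.00000000e+00  0.00000000e+00  0.00000000e+00  1.00000000e+00]]
```

View pics/top0c.png

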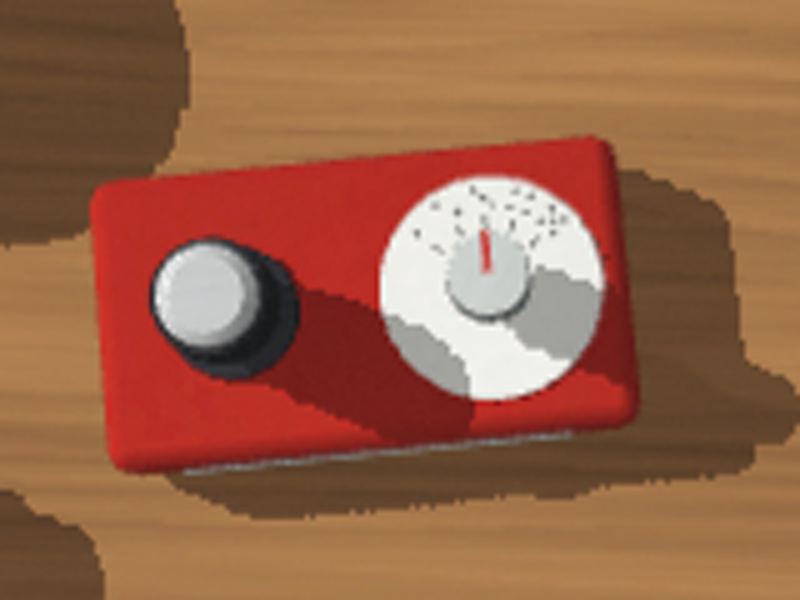

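Top view: grinder at about (0.505, 0.072), yaw about 0.1. The red line seems to point to setting 3. I'll hover over the grinder to measure it with the wrist camera.

Request:
{"op": "jog_arm", "data": {"increments": [[0, -556, -499, 0, 0, 0, 0], [0, -556, -499, 0, 0, 0, 0], [0, -556, -499, 0, 0, 0, 0], [0, -556, -499, 0, 0, 0, 0], [0, -556, -499, 0, 0, 0, 0], [0, -556, -499, 0, 0, 0, 0], [0, -556, -499, 0, 0, 0, 0], [0, -556, -499, 0, 0, 0, 0], [0, -556, -499, 0, 0, 0, 0], [0, -556, -499, 0, 0, 0, 0]]}}

```text
clock: 1.4
eef_pos: [0.422, -0.1573, 0.219]
tcp_rot: [0.132, 0.695, 0.132, -0.694]
contact_force: [0.5, -1.0, -0.4]
finger_gap: 0.093
```

Request:
{"op": "jog_arm", "data": {"increments": [[0, -183, -164, 0, 0, 0, 0], [0, -183, -164, 0, 0, 0, 0], [0, -183, -164, 0, 0, 0, 0], [0, -183, -164, 0, 0, 0, 0], [0, -183, -164, 0, 0, 0, 0], [0, -183, -164, 0, 0, 0, 0], [0, -183, -164, 0, 0, 0, 0], [0, -183, -164, 0, 0, 0, 0]]}}

```text
clock: 2.2
eef_pos: [0.507, 0.0705, 0.2187]
tcp_rot: [-0.132, -0.695, -0.132, 0.695]
contact_force: [-0.1, 0.9, 0.7]
finger_gap: 0.0927
```

```bash
python3 - <<'E'
from h import *
o=get_obs();T=tool(o);print(o["clock"],o["eef_pos"],o["qpos"],o["joint_vel"].round(3))
im=snapshot("wrist");cv2.imwrite("pics/w1.png",im[:,:,::-1]);np.save("w1T.npy",T)
for t,z in [("dial_grip",.106),("cup_grip",.116),("grinder",0)]:
    for r in place_of("wrist",t)[:2]: print(t,r,unproj("wrist",r["centre"],z,T))
E
```

```text
2.2 [0.50700998 0.07049601 0.21869434] [ 8.84431133e-02 -2.44378295e-01  1.78490613e+00 -2.07243600e-04
  1.60105958e+00  1.28397652e+00] [-0.018 -0.007  0.002  0.     0.     0.002]
dial_grip {'centre': [347.8, 223.4], 'confidence': 0.57} [0.51654367 0.01161711 0.106     ]
grinder {'centre': [277.2, 183.2], 'confidence': 0.7} [0.5084205  0.07387238 0.        ]
grinder {'centre': [4.9, 161.2], 'confidence': 0.69} [0.41677609 0.38285027 0.        ]
```

View pics/w1.png

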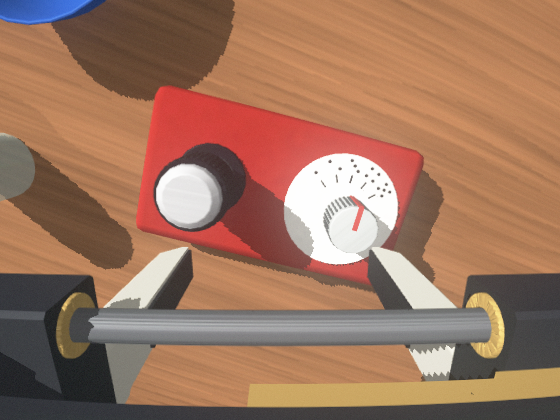

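The wrist view shows the dial top at about (353,229) with the red line pointing up and slightly right, and the dome at about (189,196). I'll zoom in to read the setting and fit the geometry.

```bash
python3 - <<'E'
from h import *
T=np.load("w1T.npy");im=cv2.imread("pics/w1.png")
cv2.imwrite("pics/w1c.png",cv2.resize(im[145:275,280:405],None,fx=4.6,fy=4.6,interpolation=2))
# plate: z? dial lower rim .084, plate .063
hsv=cv2.cvtColor(im,cv2.COLOR_BGR2HSV)
# red outline of grinder top
m=((hsv[...,0]<6)|(hsv[...,0]>174))&(hsv[...,1]>170)&(hsv[...,2]>60)
m=m.astype(np.uint8);m[:, :130]=0
n,l,s,c=cv2.connectedComponentsWithStats(m);k=1+s[1:,4].argmax();print(s[k])
cs=cv2.findContours((l==k).astype(np.uint8),0,1)[0];cc=max(cs,key=cv2.contourArea)[:,0]
W=np.array([unproj("wrist",p,.06,T)[:2] for p in cc])
r=cv2.minAreaRect((W*1000).astype(np.float32));print(r)
# white disc/dome blobs
m=((hsv[...,1]<40)&(hsv[...,2]>150)).astype(np.uint8);m[260:]=0;m[:,:140]=0
n,l,s,c=cv2.connectedComponentsWithStats(m)
for k in range(1,n):
    if s[k,4]>300:
        cc=max(cv2.findContours((l==k).astype(np.uint8),0,1)[0],key=cv2.contourArea)
        hull=cv2.convexHull(cc)[:,0]
        for z in (.063,.124,.15):
            W=np.array([unproj("wrist",p,z,T)[:2] for p in hull])*1000
            print(s[k],z,cv2.minEnclosingCircle(W.astype(np.float32)))
E
```

```text
[ 136   86  170  142 8011]
((504.4339904785156, 134.72694396972656), (141.07009887695312, 139.29763793945312), 7.190281391143799)
[ 284  154  123  106 9586] 0.063 ((512.5182495117188, -4.371070384979248), 71.14166259765625)
[ 284  154  123  106 9586] 0.124 ((524.3289184570312, 14.870390892028809), 57.59537887573242)
[ 284  154  123  106 9586] 0.15 ((529.3630981445312, 23.071632385253906), 51.82155990600586)
[ 156  164   63   65 3032] 0.063 ((475.802001953125, 153.06600952148438), 32.308433532714844)
[ 156  164   63   65 3032] 0.124 ((494.6039733886719, 142.3293914794922), 26.1564998626709)
[ 156  164   63   65 3032] 0.15 ((502.617919921875, 137.75323486328125), 23.534353256225586)
```

View pics/w1c.png

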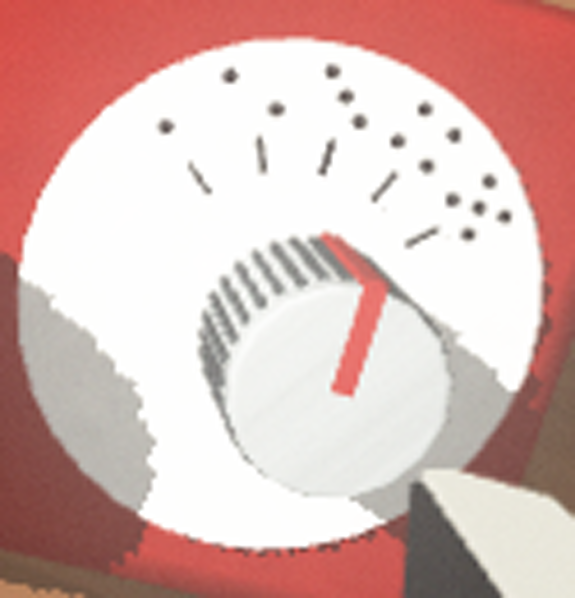

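```bash
python3 - <<'E'
from h import *
T=np.load("w1T.npy")
f=lambda p,z:unproj("wrist",np.array(p)/4.6+[280,145],z,T)
d=f([342,390],.124);e=f([374,284],.124);print("dial top",d,f([225,390],.124),f([449,390],.124))
print("line heading deg",np.degrees(np.arctan2(*(e-d)[[1,0]])))
# plate center from ellipse
P=np.array([f(p,.062)[:2] for p in [(290,38),(20,262),(543,262),(265,549),(105,105),(480,120),(500,420)]])*1000
print("plate",cv2.minEnclosingCircle(P.astype(np.float32)))
c=np.array([.5026,.1378]);v=c-d[:2];print("d-c",np.linalg.norm(v),"yaw deg",np.degrees(np.arctan2(-v[0],v[1])))
for n in("top",):
    T2=None
    a=np.array
    g=lambda p:np.array(p)/5+[160,150]
    print(n,"dial",unproj(n,g([489,275]),.124),"dome",unproj(n,g([207,295]),.15))
E
```

```text
dial top [0.51737089 0.00999781 0.124     ] [0.5098914  0.02903313 0.124     ] [ 0.52424836 -0.007534    0.124     ]
line heading deg 8.50552866578764
plate ((516.4734497070312, 9.844599723815918), 56.53717041015625)
d-c 0.12865294432285201 yaw deg 6.592774937896201
top dial [0.51416666 0.0090366  0.124     ] dome [0.49832539 0.13731184 0.15      ]
```

Setting 3 is confirmed: the line is parallel to the three-dot tick. The dial axis is at about (0.5165, 0.0095) and the cup axis at about (0.502, 0.138). Next I move over the dial and down.

Request:
{"op": "jog_arm", "data": {"increments": [[0, 60, 14, 0, 0, 0, 0], [0, 60, 14, 0, 0, 0, 0], [40, 60, 14, 0, 0, 0, 0], [80, 60, 14, 0, 0, 0, 0], [110, 60, 14, 0, 0, 0, 0], [132, 60, 14, 0, 0, 0, 0], [132, 60, 14, 0, 0, 0, 0], [132, 60, 14, 0, 0, 0, 0]]}}

```text
clock: 3.2
eef_pos: [0.5163, 0.01, 0.0875]
tcp_rot: [0.132, 0.695, 0.132, -0.695]
contact_force: [0.3, 0.1, -0.2]
finger_gap: 0.093
```

```bash
python3 - <<'E'
from h import *
o=get_obs();T=tool(o);print(o["clock"],o["eef_pos"],o["contact_force"])
im=snapshot("wrist");cv2.imwrite("pics/w2.png",im[:,:,::-1])
E
```

```text
3.2 [0.51634716 0.00999322 0.08748173] [ 0.31124728  0.05121841 -0.22118587]
```

View pics/w2.png

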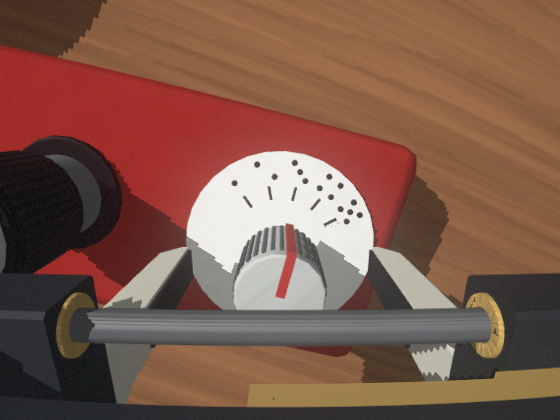

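The dial stands centred between the fingers, with its top at about (280,292). Closing at 20 N.

Request:
{"op": "jog_arm", "data": {"increments": [[0, 0, 0, 0, 0, 0, 255], [0, 0, 0, 0, 0, 0, 255], [0, 0, 0, 0, 0, 0, 255], [0, 0, 0, 0, 0, 0, 255], [0, 0, 0, 0, 0, 0, 255], [0, 0, 0, 0, 0, 0, 255], [0, 0, 0, 0, 0, 0, 255], [0, 0, 0, 0, 0, 0, 255]], "grip_force": 25}}

```text
clock: 4.05
eef_pos: [0.5162, 0.0102, 0.0867]
tcp_rot: [0.132, 0.695, 0.132, -0.695]
contact_force: [-0.4, -0.9, -0.8]
finger_gap: 0.0394
```

Request:
{"op": "jog_arm", "data": {"increments": [[0, 0, 0, 4, 0, 0, 255], [0, 0, 0, 8, 0, 0, 255], [0, 0, 0, 12, 0, 0, 255], [0, 0, 0, 16, 0, 0, 255], [0, 0, 0, 20, 0, 0, 255], [0, 0, 0, 24, 0, 0, 255], [0, 0, 0, 25, 0, 0, 255], [0, 0, 0, 25, 0, 0, 255], [0, 0, 0, 25, 0, 0, 255]]}}

```text
clock: 4.95
eef_pos: [0.5162, 0.0104, 0.0867]
tcp_rot: [-0.021, 0.707, -0.021, -0.707]
contact_force: [0.4, 0.3, 0.6]
finger_gap: 0.0395
```

```bash
python3 - <<'E'
from h import *
o=get_obs();T=tool(o);print(o["clock"],o["eef_pos"],o["contact_force"],o["torque"],o["qpos"],np.degrees(np.arctan2(T[1,1],T[0,1])))
im=snapshot("wrist");cv2.imwrite("pics/w3.png",im[:,:,::-1])
E
```

```text
4.95 [0.51623286 0.0103545  0.086664  ] [0.427068   0.34025082 0.57942737] [ 0.25644262 -0.11244945  0.03621401] [-2.94339819e-02 -1.67122539e-01  1.93599681e+00  1.43728348e-04
  1.37264924e+00  1.60022305e+00] -93.3740904679907
```

View pics/w3.png

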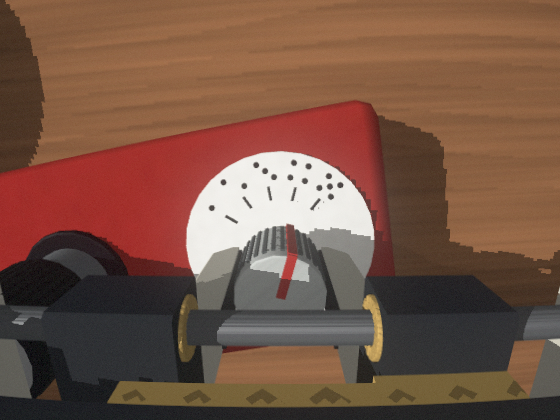

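The dial followed, and the line is now parallel to the four-dot tick at (293,193). I'll release, rise, and go to above the cup, turning back 90° for wrist range.

Request:
{"op": "jog_arm", "data": {"increments": [[0, 0, 0, 0, 0, 0, 0], [0, 0, 0, 0, 0, 0, 0], [0, 0, 0, 0, 0, 0, 0], [0, 0, 0, 0, 0, 0, 0], [0, 0, 0, 0, 0, 0, 0], [-30, 0, 0, 0, 0, 0, 0], [-70, 0, 0, 0, 0, 0, 0], [-110, 0, 0, 0, 0, 0, 0], [-110, 0, 0, 0, 0, 0, 0]]}}

```text
clock: 5.9
eef_pos: [0.5179, 0.0102, 0.2024]
tcp_rot: [-0.021, 0.709, -0.021, -0.704]
contact_force: [1.1, -0.1, -0.7]
finger_gap: 0.0926
```

Request:
{"op": "jog_arm", "data": {"increments": [[0, -30, 5, -8, 0, 0, 0], [0, -60, 10, -16, 0, 0, 0], [0, -90, 16, -24, 0, 0, 0], [0, -126, 21, -32, 0, 0, 0], [0, -126, 21, -40, 0, 0, 0], [0, -126, 21, -48, 0, 0, 0], [0, -126, 21, -56, 0, 0, 0], [0, -126, 21, -64, 0, 0, 0], [0, -126, 21, -72, 0, 0, 0], [0, -126, 21, -80, 0, 0, 0]]}}

```text
clock: 6.9
eef_pos: [0.5027, 0.1373, 0.196]
tcp_rot: [-0.439, -0.554, -0.44, 0.554]
contact_force: [-0.5, 0.4, 0.5]
finger_gap: 0.0931
```

```bash
python3 - <<'E'
from h import *
o=get_obs();T=tool(o);print(o["clock"],o["eef_pos"],o["qpos"],T)
im=snapshot("wrist");cv2.imwrite("pics/w4.png",im[:,:,::-1]);np.save("w4T.npy",T)
im=snapshot("top");cv2.imwrite("pics/t4.png",im[:,:,::-1])
print(place_of("wrist","cup_grip"))
E
```

```text
6.9 [0.50274077 0.13728552 0.19600548] [ 2.17627482e-01 -2.16313264e-01  1.79811960e+00 -4.36980056e-06
  1.56037007e+00  4.46907303e-01] [[-5.69036046e-04  9.73830188e-01 -2.27276132e-01  5.02740771e-01]
 [-1.30305822e-04 -2.27276239e-01 -9.73830321e-01  1.37285515e-01]
 [-9.99999830e-01 -5.24529153e-04  2.56224116e-04  1.96005479e-01]
 [ 0.00000000e+00  0.00000000e+00  0.00000000e+00  1.00000000e+00]]
[]
```

View pics/w4.png

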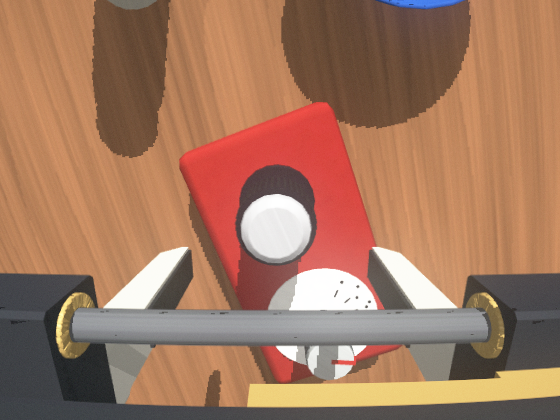

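```bash
python3 - <<'E'
from h import *
T=np.load("w4T.npy");im=cv2.imread("pics/w4.png")
hsv=cv2.cvtColor(im,cv2.COLOR_BGR2HSV)
m=((hsv[...,1]<40)&(hsv[...,2]>140)).astype(np.uint8);m[270:]=0;m[:170]=0;m[:,:220]=0;m[:,340:]=0
n,l,s,c=cv2.connectedComponentsWithStats(m);k=1+s[1:,4].argmax()
cc=max(cv2.findContours((l==k).astype(np.uint8),0,1)[0],key=cv2.contourArea);print(s[k])
W=np.array([unproj("wrist",p,.15,T)[:2] for p in cv2.convexHull(cc)[:,0]])*1000
print(cv2.minEnclosingCircle(W.astype(np.float32)), W.mean(0), W.min(0),W.max(0))
d=unproj("wrist",[332,362],.124,T);e=unproj("wrist",[354,362],.124,T);print(d,np.degrees(np.arctan2(*(e-d)[[1,0]])))
E
```

```text
[ 241  194   71   69 3822]
((500.56549072265625, 141.88893127441406), 23.499666213989258) [501.63243856 141.27295764] [477.81022915 118.44242272] [523.67730842 165.3260518 ]
[0.51736666 0.00995073 0.124     ] -13.909292508989951
```

Request:
{"op": "jog_arm", "data": {"increments": [[20, -1.7, -1.9, 0, 0, 0, 0], [55, -1.7, -1.9, 0, 0, 0, 0], [85, -1.7, -1.9, 0, 0, 0, 0], [99, -1.7, -1.9, 0, 0, 0, 0], [99, -1.7, -1.9, 0, 0, 0, 0], [99, -1.7, -1.9, 0, 0, 0, 0]]}}

```text
clock: 7.65
eef_pos: [0.5021, 0.1397, 0.0988]
tcp_rot: [0.438, 0.556, 0.437, -0.555]
contact_force: [-0.7, -0.0, 0.6]
finger_gap: 0.0929
```

```bash
python3 - <<'E'
from h import *
o=get_obs();T=tool(o);print(o["clock"],o["eef_pos"],o["contact_force"],o["torque"])
im=snapshot("wrist");cv2.imwrite("pics/w5.png",im[:,:,::-1]);np.save("w5T.npy",T)
print(proj("wrist",np.array([[.5015,.1395,.15],[.5015,.1395+.0245,.15],[.5015,.1395-.0245,.15],[.5015-.0245,.1395,.15],[.5015+.0245,.1395,.15]]),T))
E
```

```text
7.65 [0.50212003 0.13965849 0.0988241 ] [-0.66146376 -0.0322779   0.5816483 ] [-0.0720591  -0.09780711  0.02380731]
[[278.71198625 318.60976012]
 [262.67566272 260.55073118]
 [293.05853755 370.10796004]
 [216.89053696 331.29330006]
 [342.22535167 305.02404671]]
```

View pics/w5.png

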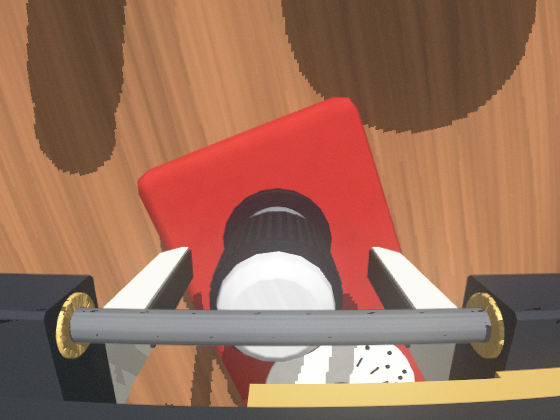

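```bash
python3 - <<'E'
from h import *
T=np.load("w5T.npy")
for c in [(.5,.139),(.5015,.1395)]:
    print(proj("wrist",np.array([[c[0]+.0245*np.cos(a),c[1]+.0245*np.sin(a),.14] for a in np.radians([90-13,-90-13,-13,167])]),T).round(0).tolist())
E
```

```text
[[275.0, 251.0], [276.0, 357.0], [336.0, 306.0], [216.0, 307.0]]
[[278.0, 249.0], [279.0, 355.0], [339.0, 304.0], [219.0, 305.0]]
```

Request:
{"op": "jog_arm", "data": {"increments": [[1.5, -1.8, 1.3, 0, 0, 0, 0], [1.5, -1.8, 1.3, 0, 0, 0, 255], [1.5, -1.8, 1.3, 0, 0, 0, 255], [1.5, -1.8, 1.3, 0, 0, 0, 255], [1.5, -1.8, 1.3, 0, 0, 0, 255], [1.5, -1.8, 1.3, 0, 0, 0, 255], [1.5, -1.8, 1.3, 0, 0, 0, 255], [1.5, -1.8, 1.3, 0, 0, 0, 255]], "grip_force": 25}}

```text
clock: 8.5
eef_pos: [0.4996, 0.1387, 0.0962]
tcp_rot: [0.438, 0.555, 0.438, -0.555]
contact_force: [-0.1, 0.2, 0.6]
finger_gap: 0.0562
```

```bash
python3 - <<'E'
from h import *
o=get_obs();T=tool(o);print(o["clock"],o["eef_pos"],o["contact_force"],o["torque"],o["finger_gap"])
E
```

```text
8.5 [0.49963158 0.13872448 0.09618462] [-0.10235724  0.24252178  0.62988338] [-0.09026238 -0.08979324 -0.0251768 ] 0.05617658580225139
```

Request:
{"op": "jog_arm", "data": {"increments": [[1, 0, 0, 0, 0, 0, 255], [1, 0, 0, 0, 0, 0, 255], [1, 0, 0, 0, 0, 0, 255]]}}

```text
clock: 8.8
eef_pos: [0.4997, 0.1388, 0.0961]
tcp_rot: [0.438, 0.555, 0.438, -0.555]
contact_force: [-5.6, -0.3, 10.3]
finger_gap: 0.0561
```

```bash
python3 - <<'E'
from h import *
o=get_obs();T=tool(o);print(o["clock"],o["eef_pos"],o["contact_force"],o["torque"],o["finger_gap"])
E
```

```text
8.8 [0.49973162 0.13875104 0.09607281] [-5.5744322  -0.27908894 10.25238984] [-0.23044881  0.74012518  0.00300137] 0.056126264578406214
```

Request:
{"op": "jog_arm", "data": {"increments": [[-0.5, 0, 0, 5, 0, 0, 255], [-0.5, 0, 0, 10, 0, 0, 255], [-0.5, 0, 0, 15, 0, 0, 255], [-0.5, 0, 0, 20, 0, 0, 255], [-0.5, 0, 0, 20, 0, 0, 255]]}}

```text
clock: 9.3
eef_pos: [0.4999, 0.1388, 0.0961]
tcp_rot: [0.334, 0.623, 0.334, -0.623]
contact_force: [-0.3, 0.6, 4.5]
finger_gap: 0.0564
```

```bash
cat > s.py <<'E'
from h import *
o=get_obs();T=tool(o);print(o["clock"],o["eef_pos"].round(4),o["contact_force"].round(1),o["torque"].round(2),o["finger_gap"],"head",np.degrees(np.arctan2(T[1,1],T[0,1])).round(1),o["qpos"][5])
E
python3 s.py
```

```text
9.3 [0.4999 0.1388 0.0961] [-0.3  0.6  4.5] [-0.04 -0.04 -0.07] 0.056443113693530535 head -33.6 0.8073444602940316
```

Request:
{"op": "jog_arm", "data": {"increments": [[0.2, 0, 0, 4, 0, 0, 255], [0.2, 0, 0, 8, 0, 0, 255], [0.2, 0, 0, 8, 0, 0, 255]]}}

```text
clock: 9.6
eef_pos: [0.4999, 0.1388, 0.0959]
tcp_rot: [0.291, 0.645, 0.291, -0.644]
contact_force: [0.8, 0.2, 5.4]
finger_gap: 0.0562
```

Request:
{"op": "jog_arm", "data": {"increments": [[0, 0, 0, 4, 0, 0, 255], [0, 0, 0, 8, 0, 0, 255], [0, 0, 0, 8, 0, 0, 255]]}}

```text
clock: 9.9
eef_pos: [0.4994, 0.1387, 0.095]
tcp_rot: [-0.245, -0.663, -0.245, 0.663]
contact_force: [-0.7, 0.7, -2.1]
finger_gap: 0.0566
```

Request:
{"op": "jog_arm", "data": {"increments": [[0, 0, 0, 4, 0, 0, 255], [0, 0, 0, 8, 0, 0, 255], [0, 0, 0, 8, 0, 0, 255]]}}

```text
clock: 10.2
eef_pos: [0.4994, 0.1387, 0.0951]
tcp_rot: [-0.199, -0.678, -0.199, 0.679]
contact_force: [0.2, -0.1, -2.2]
finger_gap: 0.0563
```

```bash
python3 s.py; python3 - <<'E'
from h import *
im=snapshot("wrist");cv2.imwrite("pics/w6.png",im[:,:,::-1])
E
```

```text
10.2 [0.4994 0.1387 0.0951] [ 0.2 -0.1 -2.2] [-0.05 -0.03  0.04] 0.05630737264670067 head -57.3 1.222370949007274
```

View pics/w6.png

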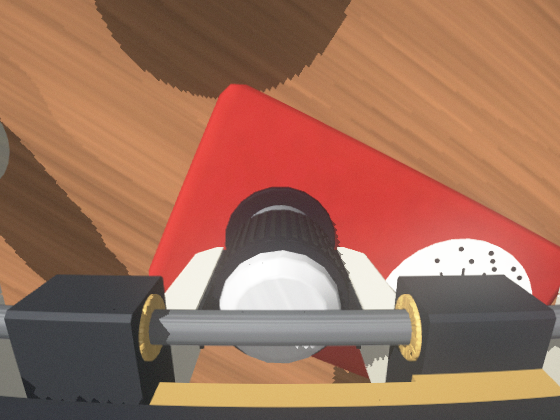

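The force fell to -2 N (the cup's weight) while turning, so the keyways have met the pins. Lowering now.

Request:
{"op": "jog_arm", "data": {"increments": [[1, 0, 0, 0, 0, 0, 255], [2, 0, 0, 0, 0, 0, 255], [3, 0, 0, 0, 0, 0, 255], [3, 0, 0, 0, 0, 0, 255]]}}

```text
clock: 10.65
eef_pos: [0.4995, 0.1387, 0.0922]
tcp_rot: [-0.198, -0.679, -0.198, 0.679]
contact_force: [1.0, 0.4, -2.0]
finger_gap: 0.0555
```

```bash
python3 s.py
```

```text
10.65 [0.4995 0.1387 0.0922] [ 1.   0.4 -2. ] [-0.06  0.01  0.05] 0.05546948421443074 head -57.4 1.2239373155444346
```

Request:
{"op": "jog_arm", "data": {"increments": [[1.5, 0, 0, 0, 0, 0, 255], [3, 0, 0, 0, 0, 0, 255], [4.5, 0, 0, 0, 0, 0, 255], [6, 0, 0, 0, 0, 0, 255], [6, 0, 0, 0, 0, 0, 255]], "grip_force": 40}}

```text
clock: 11.15
eef_pos: [0.4997, 0.1387, 0.0865]
tcp_rot: [0.198, 0.679, 0.198, -0.679]
contact_force: [-1.5, -0.7, 3.4]
finger_gap: 0.056
```

```bash
python3 s.py
```

```text
11.15 [0.4997 0.1387 0.0865] [-1.5 -0.7  3.4] [-0.02  0.16 -0.01] 0.056016038004299266 head -57.5 1.2246131181585425
```

Spring force is appearing as expected. Pushing on to the shoulder.

Request:
{"op": "jog_arm", "data": {"increments": [[1, 0, 0, 0, 0, 0, 255], [2, 0, 0, 0, 0, 0, 255], [3, 0, 0, 0, 0, 0, 255], [4, 0, 0, 0, 0, 0, 255], [4, 0, 0, 0, 0, 0, 255]]}}

```text
clock: 11.65
eef_pos: [0.4998, 0.1388, 0.0831]
tcp_rot: [0.198, 0.679, 0.198, -0.679]
contact_force: [-4.9, -0.7, 12.1]
finger_gap: 0.056
```

```bash
python3 s.py
```

```text
11.65 [0.4998 0.1388 0.0831] [-4.9 -0.7 12.1] [-0.13  0.83  0.02] 0.05602161693399443 head -57.5 1.2246352930170963
```

Down 13.0 mm, and the force jumped beyond the spring's, so the cup is on the shoulder. I'll add a little push and check the dial.

Request:
{"op": "jog_arm", "data": {"increments": [[0.5, 0, 0, 0, 0, 0, 255], [0.5, 0, 0, 0, 0, 0, 255], [0.5, 0, 0, 0, 0, 0, 255]]}}

```text
clock: 11.95
eef_pos: [0.4998, 0.1388, 0.0831]
tcp_rot: [0.198, 0.679, 0.198, -0.679]
contact_force: [-8.1, -2.4, 16.5]
finger_gap: 0.0558
```

```bash
python3 s.py; python3 - <<'E'
from h import *
for n in("wrist","scene"):
    im=snapshot(n);cv2.imwrite(f"pics/{n}7.png",im[:,:,::-1])
a=cv2.imread("pics/scene7.png")[140:260,230:390];b=cv2.resize(a,None,fx=4,fy=4,interpolation=2);cv2.imwrite("pics/s7c.png",b)
E
```

```text
11.95 [0.4998 0.1388 0.0831] [-8.1 -2.4 16.5] [-0.22  1.21 -0.  ] 0.05577946839770926 head -57.5 1.224677958521057
```

View pics/wrist7.png

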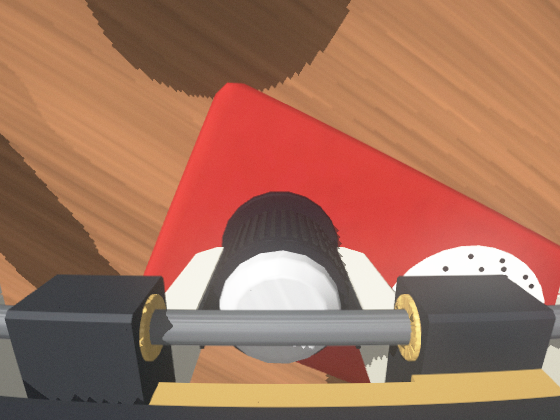

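View pics/s7c.png

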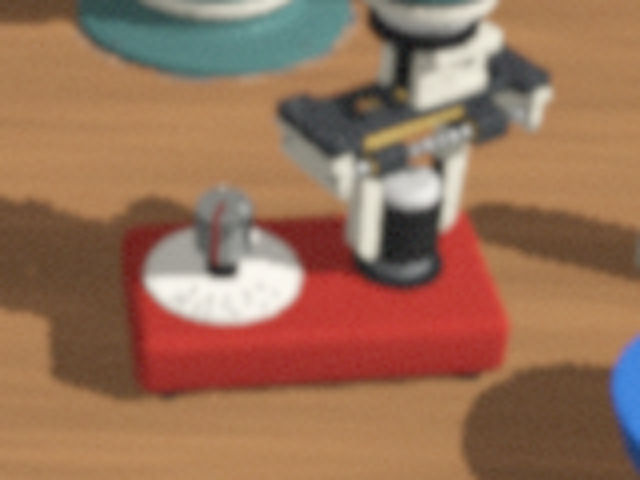

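The cup has not slipped in the grip: the dome is still at about (280,305), as before the push. The neck visible under the collar is gone. In the scene view the red line is on the dial's side towards the four-dot group, and the bystanders were never touched. Handing in.

```bash
python3 -c "
from workcell import *
print(hand_in())"
```

```text
the job is handed in; nothing more can be done
None
```

I turned the dial clockwise from setting 3 to 4 and pushed the cup fully home. I handed the job in at about 12 s, with the fingers still holding the cup down.

- **Dial:** After the turn, the wrist picture showed the red line parallel to the four-dot tick. A later measurement put the line at about -14°, against about -17.5° expected, well inside the tolerance. The last scene picture agrees, but is too coarse to measure from.
- **Cup drop:** I turned the cup clockwise under a light push, about 44° in all. The vertical force fell to the cup's own weight between 28° and 36°, which showed the keyways had met the pins.
- **Cup home:** The tool had gone down 13.0 mm from where the pins carried the cup. Another 0.5 mm of push raised the upward force from 12 to 16.5 N without moving the tool, so the cup was on the shoulder.
- **Grip:** I had set the grip to 40 N, and the cup had not slipped in the fingers.
- **Side force:** The last reading also showed about 8 N sideways, which I left as it was.
- **Pot, jar and basin:** I never came near them, but I did not measure their positions again at the end.

No check failed.

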